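# Aim the 3D scanner at a fresh print

### The job

Take the orange printed bearing bracket off the build sheet and set it down upright on the middle of the scanner's black turntable, without dropping it. Swivel and tilt the 3D scanner's head so that it looks straight at the bracket, with the middle of the bracket in the centre of its view, and leave it standing so. Keep off the scanner's front glass, and leave the grey print and the other things on the bench where they are.

Things in the scene. Friction and masses are not known exactly. Their poses are not given: they have to be found in the camera images.
- bracket: Loose orange 3D-printed bearing bracket, about 95 g, on the build sheet. Flat foot 44 (x) by 100 (y) by 9 mm; on it an upright round boss, a tube of 60 mm outer and 36 mm inner diameter, 30 mm long, bore level along x, centre 38 mm up; height 68 mm. Pinch the top of the boss from above across its flat ring faces (30 mm apart along x). Origin: centre of the underside; z up.
- bracket_mid (a point): The middle of the bracket, 34 mm above the centre of its underside: the point that the scanner must look at. It moves with the bracket.
- table_top (a point): Centre of the top face of the turntable, a fixed flat black disc of 164 mm diameter with white ticks round its rim, its top 35 mm above the bench. It does not turn during the job. z up.
- scan_stand: The scanner's fixed stand: round grey weighted base, 136 mm diameter, with a steel column. On it an aluminium U-yoke (190 mm wide, 30 mm deep) swivels; between its arms tilts the scan head, a grey box 150 wide, 54 high, 52 mm deep, with a dark glass front and, behind, a steel bar with a black hand grip. Origin: centre of the underside, z up; its yaw is that of the yoke at swivel 0.
- scan_pivot (a point): Point where the scanner's upright swivel axis and level tilt axis cross, 200 mm above the bench. Its axes swivel with the yoke but do not tilt: the head faces the -x side, y runs along the tilt axis, z is up.
- scan_lens (a point): Centre of the scan head's front glass, 29 mm in front of the pivot. Its axes turn with the head (swivel and tilt): the scanner looks along its -x axis, a line that runs through the pivot; y is along the tilt axis, z is the head's own up.
- scan_grip (a point): Middle of the black hand grip (86 mm long, 22 mm diameter) on the bar behind the head. In the axes of scan_lens it lies 146.8 mm behind (+x) and 46.3 mm below the pivot; bar and grip slope down to the rear by 0.35 rad there. Pinched from above across y it moves both joints: swing it level round the swivel axis to swivel, raise it to make the scanner look down.
- scan_pan (a joint): Swivel of the yoke on the base, rad, growing counter-clockwise seen from above, limits -1.5 and 1.5. Stiff with friction (0.25 N m): it stays where it is left.
- scan_tilt (a joint): Tilt of the head, rad; 0 looks level, positive looks down, limits -0.35 and 0.9. Stiff with friction (0.28 N m): it stays where it is left.
- scan_window: The dark glass window on the front of the scan head, 132 by 36 mm, with two blue lenses: not to be touched. Origin at the pivot, axes as scan_lens.
- angle: Loose grey printed angle bracket, foot 44 by 90 mm, 60 mm high, standing on the build sheet about 100 mm from the orange one (which of the two stands nearer the robot varies). Leave it. Origin: centre of the underside.
- calliper: Loose steel calliper lying flat, 235 mm long along its y, 12 mm high. Leave it. Origin: under the middle of its beam.
- scraper: Loose spatula-shaped print scraper, 200 mm long along its x. Leave it.
- spool: Loose spool of orange filament lying flat, 196 mm diameter, 64 mm high. Leave it. Origin: centre of the underside.
- alcohol: Loose white bottle with a blue cap, 64 mm diameter, 170 mm high. Leave it. Origin: centre of the underside.
- tray: Loose blue tray of small parts, 110 by 160 by 35 mm. Leave it. Origin: centre of the underside.
- glue: Loose glue stick standing up, 31 mm diameter, 92 mm high. Leave it. Origin: centre of the underside.

How it is judged (in metres and radians):
At the end, for the whole second after the job is handed in: The bracket stands upright (within 0.08 rad) and still on the turntable's top, its centre within 20 mm of the disc's centre; the scanner's line of sight passes the middle of the bracket within 18 mm to either side and 18 mm above or below, and the scanner is at rest (y of bracket_mid in the frame of scan_lens between -0.018 and 0.018 m and z of bracket_mid in the frame of scan_lens between -0.018 and 0.018 m and x of bracket_mid in the frame of scan_lens below -0.05 m and horizontal distance between bracket and table_top below 0.02 m and z of bracket in the frame of table_top between -0.004 and 0.004 m and angle between bracket's own z axis and vertical below 0.08 rad and linear speed of bracket below 0.01 m/s and velocity of joint scan_pan between -0.02 and 0.02 rad/s and velocity of joint scan_tilt between -0.02 and 0.02 rad/s); the robot touches nothing.
It fails at once if the bracket is let go of while it is more than 15 mm above the turntable's top (z of bracket in the frame of table_top above 0.015 m and contact force between bracket and anything else below 0.02 N).
It fails at once if the robot touches the scanner's front glass (contact force between scan_window and the fingers above 0.3 N or contact force between scan_window and the arm above 0.3 N).
It fails at once if a bystander (grey print, calliper, scraper, spool, bottle, tray or glue stick) is moved by more than 20 mm (distance of any of angle, calliper, scraper, spool, alcohol, tray, glue from where it was at the start of the episode above 0.02 m).
It also fails if it takes over 53 s, if anything falls off the work surface, if the arm or the gripper's body presses on something with over 40 N, if the wrist force passes 120 N, or if a joint passes its speed limit or range.

### The arm

A 7-joint arm with a two-finger parallel gripper is mounted at the origin on the work surface. World frame = base frame: x ahead of the robot, y to its left, z up, the work surface at z = 0. Lengths are in mm, angles in rad, forces in N, time in s.
With the tool pointing down it reaches from about 400 to 900 mm from the base axis. Payload 5.6 kg.
Tool frame: the origin (TCP) lies between the finger pads; the fingertips stand 25 mm ahead of it and the grasp point (between the pads) lies 6 mm ahead of it (bot.nose_length is the z of the fingertips in the tool frame, in mm); z points along the fingers, x is the direction in which the jaws open and shut, and the axes are right-handed (so a half turn about z gives the same grasp; the last joint's range is limited). The gripper opens to 92 mm and grips with 3 to 60 N. Pads are 20 mm wide; open, the fingers measure 128 mm over their backs; the gripper's body (75 mm by 189 mm) begins 69 mm behind the grasp point.
Start: joints at [-1.314, 0.468, -0.012, 1.603, 0.006, 1.071, -0.056], TCP at [192.004, 621.001, 239.592] pointing down, gripper open.
Joint ranges: [-2.53, 2.53], [-0.31, 2.02], [-1.57, 1.55], [0.28, 2.44], [-1.29, 4.43], [0.15, 1.84], [-2.92, 2.92]. Speed limits (rad/s): [2.57, 2.57, 3.14, 3.14, 3.14, 3.14, 3.14].

### API

Orientations are given as [roll, pitch, yaw] about the fixed x, y, z axes, in that order (R = Rz(yaw) Ry(pitch) Rx(roll)).
In Python, from plant import bot gives the robot as it stands.
- The arm moves only by the tool jog_arm, never from a script. Its argument "moves" is a list that holds one entry, the list of rows, each a list of 5 numbers: the shift along the tool's x, y, z in units of 25 mm (1.0 is 25 mm), then the turn about the tool's z in units of 6 degrees (1.0 is 6 degrees), then the closure, from -1 (fully open) to 1 (shut), so that 0 is half open. A call has 1 to 10 rows; each row shifts and turns the pose as measured when the row begins, along the tool's axes as they then stand; what a row does not reach is not made up. A row lasts 1/10 s, in which the tool goes at most 50 mm and 8.59 degrees, less where a joint would pass 70% of its speed; a pose out of reach is approached as far as the arm can. A call is refused whole if a number of a shift passes 1 or a number of a turn 1, either way. A call with a gripper value outside its range is refused whole. The fingers move at their own pace and stop on an object; the grip force is fixed at half the most. Time passes only in rows, so rows that do not move let the fingers close. It gives the time, the measured TCP pose, the force and the opening at its end, in the units of the state.
- bot.observe(): the state, without advancing time (a new reading comes with each control period).
- bot.snapshot(name): name is "side" or "top" or "wrist"; returns a dict with "color" (400x640x3 uint8, blue, green, red), "z_map" (400x640 float32, mm along the optical axis (not along the pixel's ray), 0 where there is no reading), "fx", "fy", "cx", "cy" (pixels), "cam_to_world" (4x4, takes a point from camera to world coordinates); the wrist camera has in their place "hand_eye" (4x4, takes a point from camera to tool coordinates, whose origin is the TCP and whose axes are the tool frame's). Camera axes: x right, y down, z forward; pixel columns grow to the right and rows downward; lengths in mm; the calibration is good to about 2 mm. A picture is of the moment at which its call begins: read the wrist's pose just before it.
- bot.close_job(): hands the job in, once; it reports no verdict.
Trained networks look in a picture, given as the dict that the camera call returned (one of the last four; its "shot" number tells which), for a name from the list of things; names that differ only in an ending like _2 or _b are one class to them, and where a whole thing is asked for, a point or a joint stands for the part that bears it (a point fixed in the world has none). Each returns a list of dicts, best first, with "score" (0 to 1); they miss things now and then, are a little off and sometimes report something else, mostly with a low value. They report only what shows in the picture. A call takes as long as a camera call.
- bot.find_in(picture, name): "bbox" ([left, top, right, bottom] in pixels, round what is visible of it).
- bot.mark_of(picture, name): "at" ([column, row] in pixels: a listed point, or the origin of a listed thing).
The state is a dict: "clock": time; "joints": joint angles; "joint_velocities": joint speeds; "joint_efforts": joint torques, N m; "tool_pos": TCP position; "ee_rot": TCP orientation; "wrist_force": force on the tool from outside, world axes, zero at the start; "torque": the same for the moment, N m; "opening": finger opening in mm.
Only numpy, scipy, OpenCV 4.12 (cv2) and the standard library are available. Lean on these libraries where they do the work, as an engineer would, in place of code of your own. Each camera call takes 0.05 s, during which the arm holds its last target. There are 200 camera calls.

## Working session

There is one attempt and no reset: what is moved stays moved. The work goes in short steps, Python scripts to look and compute and a tool call to move; the robot and the scene stay as the last step left them, time stands still between calls to the robot, and variables do not carry over. Pictures are saved under pics/ and viewed, about 8 in all and at most 12, crops included, and the job is handed in when it is done.

Besides the shell and the picture viewer there is one more tool, called by a JSON object that holds its "name" and its "arguments", one argument or row to a line. jog_arm: Moves the arm, as the interface text tells. Its arguments: {"type":"object","properties":{"moves":{"type":"array","items":{"type":"array","items":{"type":"array","items":{"type":"number"}}}}},"required":["moves"]}

```bash
mkdir -p pics; cat > h.py <<'E'
import numpy as np,cv2
from plant import bot
from scipy.spatial.transform import Rotation as R
def T():
    s=bot.observe();M=np.eye(4);M[:3,:3]=R.from_euler('xyz',s['ee_rot']).as_matrix();M[:3,3]=s['tool_pos'];return M
def snap(n,save=None):
    t=T();p=bot.snapshot(n)
    p['M']=p['cam_to_world'] if n!='wrist' else t@p['hand_eye']
    if save: cv2.imwrite('pics/'+save,p['color'])
    return p
def cloud(p):
    z=p['z_map'];v,u=np.mgrid[:400,:640]
    P=np.stack([(u-p['cx'])/p['fx']*z,(v-p['cy'])/p['fy']*z,z],-1)@p['M'][:3,:3].T+p['M'][:3,3]
    P[z<=0]=np.nan;return P
def atz(p,uv,h):
    d=p['M'][:3,:3]@np.array([(uv[0]-p['cx'])/p['fx'],(uv[1]-p['cy'])/p['fy'],1]);o=p['M'][:3,3]
    return o+d*(h-o[2])/d[2]
E
python3 - <<'E'
from h import *
np.set_printoptions(precision=1,suppress=True)
s=bot.observe();print(s)
for n in ['top','side']:
    p=snap(n,n+'1.png');C=cloud(p);print(n,p['M'])
    for k,h in [('bracket',0),('bracket_mid',34),('table_top',35),('scan_stand',0),('scan_pivot',200),('scan_lens',200),('scan_grip',154),('angle',0)]:
        r=bot.mark_of(p,k)[:2]
        for a in r:
            u=a['at'];print(k,np.round(a['score'],2),np.round(u),atz(p,u,h),C[int(np.clip(u[1],0,399)),int(np.clip(u[0],0,639))])
E
```

```text
{'clock': 0.0, 'joints': array([-1.3,  0.5, -0. ,  1.6,  0. ,  1.1, -0.1]), 'joint_velocities': array([-0., -0., -0.,  0., -0.,  0., -0.]), 'joint_efforts': array([ -0. , -52.1,  -0. , -24.4,  -0.1,   0. ,   0. ]), 'tool_pos': array([191.9, 620.5, 238.6]), 'ee_rot': array([3.1, 0. , 1.3]), 'wrist_force': array([ 0.1,  0.2, -0.6]), 'torque': array([ 0. , -0.1, -0. ]), 'opening': 92.02518992078704}
top [[  -0.    -1.     0.1  502.1]
 [  -1.     0.     0.    36.5]
 [  -0.    -0.1   -1.  1074.9]
 [   0.     0.     0.     1. ]]
bracket 0.64 [458. 252.] [ 421.9 -362.5    0. ] [ 427.9 -337.2   65.5]
bracket_mid 0.72 [467. 254.] [ 419.4 -373.5   34. ] [ 422.6 -355.5   73.4]
table_top 0.73 [369. 224.] [ 511.3 -102.5   35. ] [ 512.7 -101.7   35.4]
scan_stand 0.92 [266. 221.] [525.2 196.2   0. ] [521.2 165.2 222.9]
scan_pivot 0.73 [253. 218.] [529.5 196.4 200. ] [528.6 191.7 230.6]
scan_lens 0.63 [261. 212.] [543.9 178.  200. ] [545.2 176.  212.2]
scan_grip 0.79 [222. 250.] [452.6 284.7 154. ] [452.2 290.1 141.6]
angle 0.88 [455. 218.] [ 520.6 -358.4    0. ] [ 521.5 -354.4   11.1]
side [[   1.    -0.1    0.1  481.7]
 [  -0.1   -0.7    0.7 -840.8]
 [  -0.    -0.8   -0.7  930.3]
 [   0.     0.     0.     1. ]]
bracket 0.93 [286. 350.] [ 425.3 -355.     0. ] [ 428.9 -384.4   59.7]
bracket_mid 0.84 [284. 345.] [ 422.4 -360.8   34. ] [ 422.1 -375.3   63. ]
table_top 0.61 [311. 267.] [ 507.5 -121.8   35. ] [ 507.3 -119.8   35.3]
scan_stand 0.72 [310. 204.] [525.  197.4   0. ] [520.9 173.3  24.8]
scan_pivot 0.87 [304. 159.] [513.3 197.  200. ] [510.5 156.1 228.9]
scan_pivot 0.65 [287. 163.] [454.1 182.3 200. ] [449.1 283.  131.4]
scan_lens 0.95 [315. 157.] [550.  202.9 200. ] [547.3 180.3 217.1]
scan_grip 0.61 [288. 161.] [455.8 257.2 154. ] [456.1 172.2 217.8]
angle 0.83 [325. 345.] [ 526.7 -351.3    0. ] [ 525.6 -355.    10.2]
angle 0.55 [308. 158.] [535.7 484.8   0. ] [520.7 168.8 223.1]
```

View pics/top1.png

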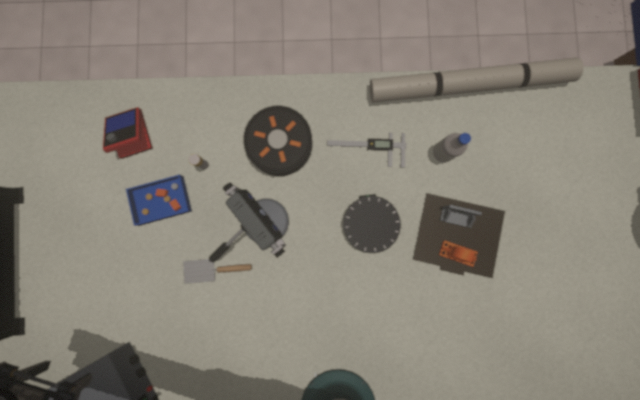

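View pics/side1.png

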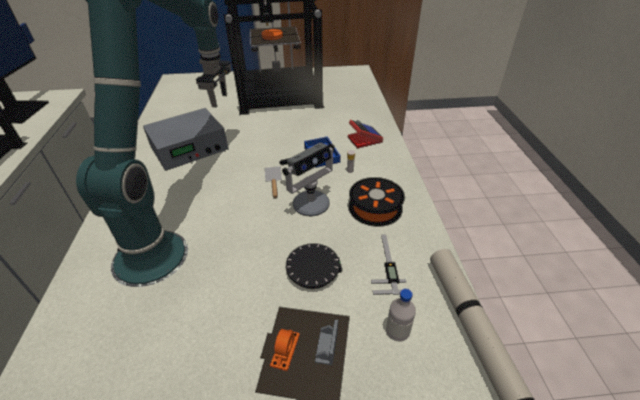

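```bash
python3 - <<'E'
from h import *
np.set_printoptions(precision=1,suppress=True)
for n in ['top','side']:
    p=snap(n);C=cloud(p);hsv=cv2.cvtColor(p['color'],cv2.COLOR_BGR2HSV)
    m=(hsv[...,0]<22)&(hsv[...,1]>120)&(hsv[...,2]>80)&(C[...,2]>3)&(C[...,1]<-250)&(C[...,0]<600)
    for lo,hi in [(3,15),(40,75),(58,75)]:
        q=C[m&(C[...,2]>lo)&(C[...,2]<hi)]
        if len(q)<5: continue
        print(n,'orange',lo,len(q),q.min(0),q.max(0),np.median(q,0),q[:,2].max(),cv2.minAreaRect(q[:,:2].astype(np.float32)))
    # turntable
    k=(abs(C[...,2]-35)<5)&(abs(C[...,0]-510)<130)&(abs(C[...,1]+105)<130)
    q=C[k][:,:2].astype(np.float32);print('table',len(q),cv2.minEnclosingCircle(q),q.min(0),q.max(0))
    # stand base
    k=(C[...,2]>10)&(C[...,2]<40)&(np.hypot(C[...,0]-525,C[...,1]-197)<90)
    q=C[k];print('base',len(q),q.min(0),q.max(0))
    # head top
    k=(C[...,2]>120)&(np.hypot(C[...,0]-525,C[...,1]-197)<200)
    q=C[k];print('head',len(q),q.min(0),q.max(0))
    for z in range(120,270,10):
        a=q[(q[:,2]>=z)&(q[:,2]<z+10)]
        if len(a)>8: print(z,len(a),cv2.minAreaRect(a[:,:2].astype(np.float32)))
E
```

```text
top orange 3 234 [ 382.7 -414.3    3. ] [ 458.8 -303.4   15. ] [ 419.6 -346.8   12.4] 14.97787745122082 ((420.9743347167969, -359.120849609375), (107.95878601074219, 48.58892059326172), 69.14450073242188)
top orange 40 252 [ 398.9 -385.2   40.2] [ 443.6 -323.4   74.6] [ 423.9 -346.5   67.7] 74.56799194639382 ((421.7982482910156, -354.4073486328125), (58.62427520751953, 30.083507537841797), 69.60658264160156)
top orange 58 203 [ 399.9 -383.1   58.5] [ 441.3 -325.4   74.6] [ 422.4 -350.6   69.4] 74.56799194639382 ((421.6950378417969, -354.8270568847656), (51.48151779174805, 29.983661651611328), 69.2127456665039)
table 2553 ((510.3677673339844, -107.72325134277344), 81.81934356689453) [ 430.6 -187.3] [590.1 -27.3]
base 602 [469.  130.3  10.1] [593.3 255.3  27.8]
head 2219 [430.8 124.  120. ] [617.6 321.6 236. ]
120 52 ((456.1490173339844, 226.58554077148438), (25.437192916870117, 193.73597717285156), 8.617456436157227)
130 42 ((461.5433349609375, 222.03311157226562), (21.860811233520508, 181.57666015625), 7.948696613311768)
140 68 ((466.0372009277344, 215.67391967773438), (24.2454013824
[... 2445 characters left out ...]
4297, 24.89462661743164), 30.412616729736328)
180 77 ((535.319580078125, 177.0328369140625), (198.92340087890625, 30.98029327392578), 32.8815803527832)
190 133 ((536.2716674804688, 181.4222412109375), (213.7942657470703, 52.6783561706543), 27.823795318603516)
200 186 ((534.5386962890625, 185.5631103515625), (215.84039306640625, 50.69007873535156), 31.818710327148438)
210 160 ((533.0133056640625, 186.56985473632812), (212.03936767578125, 52.695274353027344), 31.84302520751953)
220 351 ((527.8621215820312, 194.83413696289062), (150.7926788330078, 50.88859558105469), 36.67982864379883)
230 46 ((532.4973754882812, 188.55953979492188), (125.21652221679688, 17.960559844970703), 38.205177307128906)
```

The top view shows the orange bracket at about (458,252) and the grey angle at (459,215). The turntable is at (371,223). The scanner is at (255,218), with its grip at (220,250) to the lower left. The scanner's lenses currently face roughly towards the spool side. Next I'll measure the grip, the pan and the tilt.

```bash
cat >> h.py <<'E'
PIV=np.array([527,197,200.])
def scan(p,pr=True):
    C=cloud(p);D=C-PIV;out={}
    q=C[(C[...,2]>214)&(C[...,2]<250)&(np.hypot(D[...,0],D[...,1])<90)]
    # top face plane by robust svd, its rect
    for _ in range(4):
        c=np.median(q,0);n=np.linalg.svd(q-q.mean(0),full_matrices=False)[2][2];n*=np.sign(n[2])
        r=(q-q.mean(0))@n;q=q[abs(r)<max(2.0,1.5*r.std())]
    out['n']=n;out['tilt_n']=np.arctan2(np.hypot(*n[:2]),n[2]);out['rect']=cv2.minAreaRect(q[:,:2].astype(np.float32));out['c']=q.mean(0);out['ndir']=np.degrees(np.arctan2(n[1],n[0]))
    v=p['color'].max(-1)
    k=(v<60)&(C[...,2]>70)&(np.hypot(D[...,0],D[...,1])>75)&(np.hypot(D[...,0],D[...,1])<200)&(D[...,1]>20)
    g=C[k];out['grip']=(len(g),np.median(g,0),g.min(0),g.max(0)) if len(g) else None
    return out
E
python3 - <<'E'
from h import *
np.set_printoptions(precision=2,suppress=True)
for n in ['top','side']:
    p=snap(n); print(n,scan(p))
    C=cloud(p);D=C-PIV;a=np.radians(127.4)
    r=D[...,0]*np.cos(a)+D[...,1]*np.sin(a);l=-D[...,0]*np.sin(a)+D[...,1]*np.cos(a)
    for r0 in range(30,200,10):
        k=(abs(l)<25)&(r>=r0)&(r<r0+10)&(C[...,2]>50)
        if k.sum()>1: print(r0,k.sum(),C[k][:,2].max(),np.percentile(l[k],[5,50,95]),p['color'][k].mean(0))
E
```

```text
top {'n': array([-0.11,  0.14,  0.98]), 'tilt_n': np.float64(0.1818207290555568), 'rect': ((524.380859375, 199.79135131835938), (146.18043518066406, 46.87959289550781), 37.32984161376953), 'c': array([524.69, 200.11, 227.16]), 'ndir': np.float64(127.3756326349225), 'grip': (119, array([449.24, 293.23, 138.11]), array([425.34, 250.32, 112.94]), array([612.16, 323.23, 215.02]))}
30 22 206.3242161723041 [-8.52  0.02  8.45] [74.   81.27 83.82]
40 16 188.60456207743016 [-4.84 -0.04  3.95] [104.81 112.31 116.31]
50 15 183.6391768180074 [-4.6  -0.49  3.88] [107.87 115.53 119.53]
60 16 177.80376827598593 [-4.28  0.47  4.39] [107.31 114.5  118.75]
70 14 168.36120433927783 [-4.42  0.5   4.59] [106.64 114.07 118.29]
80 14 161.37280296108827 [-4.13  1.22  4.59] [104.36 111.57 115.36]
90 17 155.5818026711488 [-4.57  0.2   4.85] [90.24 96.12 99.94]
100 35 151.69105944041792 [-8.38  0.9   9.35] [58.54 64.43 67.09]
110 30 149.7482295017562 [-7.49  2.69 10.35] [54.   59.93 62.53]
120 28 144.42186228723187 [-7.71  1.49 10.18] [53.07 58.93 61.29]
130 28 135.60539833521148 [-11.37  -0.37   9.7 ] [62.21 
[... 275 characters left out ...]
0.05819030740721562), 'rect': ((528.376953125, 194.5638427734375), (147.6502685546875, 48.248573303222656), 37.520408630371094), 'c': array([524.92, 189.23, 226.79]), 'ndir': np.float64(134.7394104721581), 'grip': (51, array([452.81, 277.69, 137.96]), array([426.38, 218.74, 108.46]), array([614.91, 311.9 , 226.64]))}
110 7 146.29372089462686 [2.67 7.52 9.36] [49.57 49.86 50.57]
120 13 140.79677443705054 [1.   6.81 9.24] [52.15 55.38 57.31]
130 9 130.83712154174907 [ 3.1   7.16 10.19] [43.   46.22 47.  ]
140 8 123.053747975075 [ 1.37  8.57 10.49] [41.25 42.25 42.5 ]
150 8 119.98295055959466 [-1.79  5.77 11.48] [76.12 84.12 85.  ]
160 4 112.7493085137545 [3.04 6.63 8.44] [105.75 116.75 117.75]
```

```bash
cat >> h.py <<'E'
def go(x,y,z,yaw,step=0.96):
    "shift/turn still to go, evenly over n rows, in tool units, row by row"
    t=T();w=np.array([x,y,z])-t[:3,3];y0=np.degrees(np.arctan2(t[1,0],t[0,0]))
    dy=(yaw-y0+180)%360-180
    n=int(max(1,np.ceil(np.abs(w).max()/25/step*1.0),np.ceil(np.linalg.norm(w)/25/step),np.ceil(abs(dy)/6/step)))
    print('pos',t[:3,3].round(1),'yaw %.1f'%y0,'go',w.round(1),'dyaw %.1f'%dy,'rows',n,'j7 %.2f'%bot.observe()['joints'][6])
    for i in range(n):
        a=np.radians(y0+dy*i/n);v=w/n/25
        print([round(float(v[0]*np.cos(a)+v[1]*np.sin(a)),2),round(float(v[0]*np.sin(a)-v[1]*np.cos(a)),2),round(float(-v[2]),2),round(-dy/n/6,2)])
E
python3 -c "
from h import *
go(445,304,230,37.4)"
```

```text
pos [192.  621.  239.6] yaw 72.8 go [ 253.  -317.    -9.6] dyaw -35.4 rows 17 j7 -0.06
[-0.54, 0.79, 0.02, np.float64(0.35)]
[-0.51, 0.81, 0.02, np.float64(0.35)]
[-0.48, 0.83, 0.02, np.float64(0.35)]
[-0.45, 0.84, 0.02, np.float64(0.35)]
[-0.42, 0.86, 0.02, np.float64(0.35)]
[-0.39, 0.87, 0.02, np.float64(0.35)]
[-0.35, 0.89, 0.02, np.float64(0.35)]
[-0.32, 0.9, 0.02, np.float64(0.35)]
[-0.29, 0.91, 0.02, np.float64(0.35)]
[-0.25, 0.92, 0.02, np.float64(0.35)]
[-0.22, 0.93, 0.02, np.float64(0.35)]
[-0.19, 0.94, 0.02, np.float64(0.35)]
[-0.15, 0.94, 0.02, np.float64(0.35)]
[-0.12, 0.95, 0.02, np.float64(0.35)]
[-0.08, 0.95, 0.02, np.float64(0.35)]
[-0.05, 0.95, 0.02, np.float64(0.35)]
[-0.01, 0.95, 0.02, np.float64(0.35)]
```

{"name": "jog_arm", "arguments": {
  "moves": [
    [[-0.54,0.79,0.02,0.35,-1],[-0.51,0.81,0.02,0.35,-1],[-0.48,0.83,0.02,0.35,-1],[-0.45,0.84,0.02,0.35,-1],[-0.42,0.86,0.02,0.35,-1],[-0.39,0.87,0.02,0.35,-1],[-0.35,0.89,0.02,0.35,-1],[-0.32,0.9,0.02,0.35,-1],[-0.29,0.91,0.02,0.35,-1],[-0.25,0.92,0.02,0.35,-1]]
  ]
}}

```text
clock: 2.1
tool_pos: [344.3, 426.0, 233.8]
ee_rot: [-3.139, -0.001, 0.89]
wrist_force: [0.3, 0.3, 0.2]
opening: 91.8
```

```bash
python3 -c "
from h import *
go(445,304,230,37.4)"
```

```text
pos [344.3 426.  233.8] yaw 51.0 go [ 100.7 -122.    -3.8] dyaw -13.6 rows 7 j7 -0.02
[-0.18, 0.89, 0.02, np.float64(0.32)]
[-0.15, 0.89, 0.02, np.float64(0.32)]
[-0.12, 0.9, 0.02, np.float64(0.32)]
[-0.09, 0.9, 0.02, np.float64(0.32)]
[-0.06, 0.9, 0.02, np.float64(0.32)]
[-0.03, 0.9, 0.02, np.float64(0.32)]
[0.0, 0.9, 0.02, np.float64(0.32)]
```

{"name": "jog_arm", "arguments": {
  "moves": [
    [[-0.18,0.89,0.02,0.32,-1],[-0.15,0.89,0.02,0.32,-1],[-0.12,0.9,0.02,0.32,-1],[-0.09,0.9,0.02,0.32,-1],[-0.06,0.9,0.02,0.32,-1],[-0.03,0.9,0.02,0.32,-1],[0.0,0.9,0.02,0.32,-1],[0,0,0,0,-1]]
  ]
}}

```text
clock: 2.9
tool_pos: [455.0, 287.4, 229.8]
ee_rot: [-3.14, -0.002, 0.626]
wrist_force: [-0.3, -0.8, 0.1]
opening: 91.9
```

```bash
python3 - <<'E'
from h import *
np.set_printoptions(precision=1,suppress=True)
go(445,304,132,37.4)
p=snap('wrist','w1.png')
for k,h in [('scan_grip',125),('scan_pivot',200)]:
    for a in bot.mark_of(p,k)[:1]: print(k,a['score'],a['at'],atz(p,a['at'],h))
C=cloud(p);D=C-PIV;a=np.radians(127.4)
r=D[...,0]*np.cos(a)+D[...,1]*np.sin(a);l=-D[...,0]*np.sin(a)+D[...,1]*np.cos(a)
for r0 in range(90,180,10):
    k=(abs(l)<30)&(r>=r0)&(r<r0+10)&(C[...,2]>80)&(C[...,2]<175)
    if k.sum()>1: print(r0,k.sum(),C[k][:,2].max(),np.percentile(l[k],[2,50,98]))
E
```

```text
pos [455.  287.4 229.8] yaw 35.9 go [-10.   16.6 -97.8] dyaw 1.5 rows 5 j7 0.09
[0.01, -0.15, 0.78, np.float64(-0.05)]
[0.01, -0.15, 0.78, np.float64(-0.05)]
[0.01, -0.15, 0.78, np.float64(-0.05)]
[0.01, -0.15, 0.78, np.float64(-0.05)]
[0.02, -0.15, 0.78, np.float64(-0.05)]
scan_grip 0.62 [319.3, 184.9] [444.8 302.3 125. ]
90 241 156.9735263524878 [-6.  -1.   3.5]
100 357 150.15213364369143 [-11.2  -1.1   9.4]
110 487 149.61508456901296 [-11.6  -1.3   9.3]
120 454 143.1911596856168 [-11.4  -1.1   9.1]
130 447 136.7793285872558 [-11.3  -0.8   9.8]
140 436 129.9738459961284 [-11.6  -1.    9.6]
150 413 122.43815565397233 [-11.3  -1.1   9.4]
160 343 115.91403087251894 [-10.8  -0.9   8.5]
170 7 106.92964612916455 [-3.2 -1.   0.5]
```

View pics/w1.png

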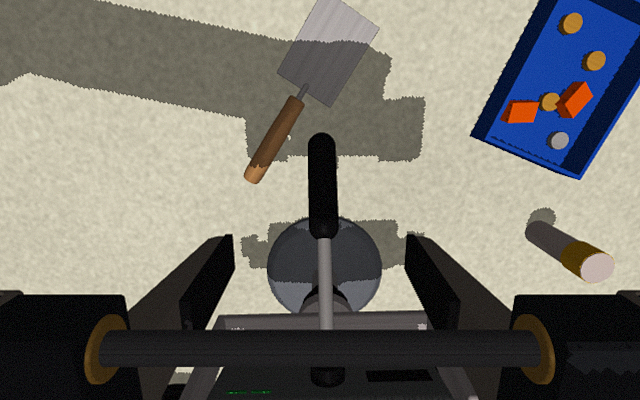

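The wrist view shows the grip at (320,185), centred between the open fingers, and the base beyond it. I'll go down and pinch it.

{"name": "jog_arm", "arguments": {
  "moves": [
    [[0.02,-0.3,0.4,-0.1,-1],[0.02,-0.3,0.8,-0.1,-1],[0.0,-0.15,0.9,-0.05,-1],[0.0,0,0.9,0,-1],[0,0,0.75,0,-1],[0,0,0,0,-1]]
  ]
}}

```text
clock: 3.65
tool_pos: [434.0, 317.7, 130.4]
ee_rot: [-3.133, -0.002, 0.679]
wrist_force: [-0.7, -0.0, 1.0]
opening: 91.9
```

```bash
python3 -c "
from h import *
go(445.5,303.5,132,37.4)"
```

```text
pos [434.  317.7 130.4] yaw 38.9 go [ 11.5 -14.2   1.6] dyaw -1.5 rows 1 j7 0.11
[0.0, 0.73, -0.07, np.float64(0.25)]
```

{"name": "jog_arm", "arguments": {
  "moves": [
    [[0,0.4,-0.04,0.15,-1],[0,0.25,-0.03,0.1,-1],[0,0,0,0,-1],[0,0,0,0,-1]]
  ]
}}

```text
clock: 4.05
tool_pos: [444.7, 306.2, 133.8]
ee_rot: [-3.132, -0.004, 0.654]
wrist_force: [-0.5, 0.9, -0.0]
opening: 91.8
```

```bash
python3 -c "
from h import *
go(445.5,303.5,132,37.4)"
```

```text
pos [444.7 306.2 133.8] yaw 37.5 go [ 0.8 -2.7 -1.8] dyaw -0.1 rows 1 j7 0.12
[-0.04, 0.11, 0.07, np.float64(0.01)]
```

Close enough, so I'll close the jaws.

{"name": "jog_arm", "arguments": {
  "moves": [
    [[-0.04,0.1,0.07,0,0],[0,0,0,0,1],[0,0,0,0,1],[0,0,0,0,1],[0,0,0,0,1],[0,0,0,0,1],[0,0,0,0,1]]
  ]
}}

```text
clock: 4.75
tool_pos: [446.1, 304.0, 133.4]
ee_rot: [-3.131, -0.007, 0.654]
wrist_force: [0.1, 0.4, 0.1]
opening: 37.8
```

```bash
python3 -c "
from h import *
s=bot.observe();print(s['opening'],s['wrist_force'],s['torque']);go(445.5,303.5,132,37.4)"
```

```text
37.840230039325455 [0.12359648 0.35204148 0.08738215] [-0.06297752 -0.00150197 -0.01122969]
pos [446.1 304.  133.4] yaw 37.5 go [-0.6 -0.5 -1.4] dyaw -0.1 rows 1 j7 0.13
[-0.03, 0.0, 0.05, np.float64(0.01)]
```

{"name": "jog_arm", "arguments": {
  "moves": [
    [[0,0,0,0,1],[0,0,0,0,1],[0,0,0,0,1],[0,0,0,0,1]]
  ]
}}

```text
clock: 5.15
tool_pos: [446.0, 304.0, 133.3]
ee_rot: [-3.131, -0.007, 0.654]
wrist_force: [-0.4, -0.4, 0.7]
opening: 20.9
```

{"name": "jog_arm", "arguments": {
  "moves": [
    [[0.2,0.01,0,0.34,1],[0.38,0.01,0,0.67,1],[0.38,0.01,0,0.67,1],[0.38,0.01,0,0.67,1],[0.38,0.01,0,0.67,1],[0.2,0.01,0,0.34,1],[0,0,0,0,1]]
  ]
}}

```text
clock: 5.85
tool_pos: [490.7, 326.5, 133.2]
ee_rot: [-3.132, -0.001, 0.281]
wrist_force: [-0.2, -0.5, 2.1]
opening: 21.4
```

```bash
cat >> h.py <<'E'
def st():
    s=bot.observe();t=T();d=t[:3,3]-PIV;d[2]-=6
    r=np.hypot(*d[:2]);h=d[2]
    print('t %.2f'%s['clock'],'pos',t[:3,3].round(1),'yaw %.1f'%np.degrees(np.arctan2(t[1,0],t[0,0])),'az %.1f'%np.degrees(np.arctan2(d[1],d[0])),'r %.1f h %.1f'%(r,h),'tilt %.3f'%(np.arctan2(h,r)+np.arctan2(46.3,146.8)),'R %.1f'%np.hypot(r,h),'F',s['wrist_force'].round(1),'open %.1f'%s['opening'])
E
python3 -c "
from h import *
st()"
```

```text
t 5.85 pos [490.7 326.5 133.2] yaw 16.1 az 105.7 r 134.5 h -72.8 tilt -0.190 R 152.9 F [-0.2 -0.5  2.1] open 21.4
```

{"name": "jog_arm", "arguments": {
  "moves": [
    [[0.3,0.01,0,0.5,1],[0.38,0.01,0,0.67,1],[0.38,0.01,0,0.67,1],[0.38,0.01,0,0.67,1],[0.2,0.01,0,0.4,1],[0,0,0,0,1],[0,0,0,0,1]]
  ]
}}

```text
clock: 6.55
tool_pos: [531.7, 331.6, 133.2]
ee_rot: [-3.134, 0.002, -0.032]
wrist_force: [-0.5, -0.2, 0.8]
opening: 21.8
```

```bash
python3 -c "
from h import *
st()
print(scan(snap('top')))"
```

```text
t 6.55 pos [531.7 331.6 133.2] yaw -1.8 az 88.0 r 134.6 h -72.8 tilt -0.190 R 153.1 F [-0.5 -0.2  0.8] open 21.8
{'n': array([0.00754517, 0.17778506, 0.98404042]), 'tilt_n': np.float64(0.1788978268670848), 'rect': ((527.3704833984375, 200.8355255126953), (46.765716552734375, 148.12461853027344), 87.8765869140625), 'c': array([526.62143822, 200.86701168, 227.07309087]), 'ndir': np.float64(87.56983289348848), 'grip': (5051, array([440.9020992 , 254.19579404, 551.09652716]), array([330.36336177, 217.01884174, 110.67450742]), array([604.78618134, 367.45363662, 683.23116127]))}
```

{"name": "jog_arm", "arguments": {
  "moves": [
    [[0.04,-0.15,-0.3,0.1,1],[0.04,-0.15,-0.38,0.1,1],[0.02,-0.14,-0.38,0,1],[0,-0.09,-0.4,0,1],[0,-0.08,-0.4,0,1],[0,-0.06,-0.4,0,1],[0,-0.02,-0.4,0,1],[0,0,-0.35,0,1],[0,0,0,0,1],[0,0,0,0,1]]
  ]
}}

```text
clock: 7.6
tool_pos: [532.8, 351.7, 215.6]
ee_rot: [-3.131, 0.005, -0.05]
wrist_force: [-0.4, 2.2, -4.2]
opening: 21.2
```

```bash
python3 -c "
from h import *
st()
print(scan(snap('top')))"
```

```text
t 7.60 pos [532.8 351.7 215.6] yaw -2.9 az 87.9 r 154.8 h 9.6 tilt 0.367 R 155.1 F [-0.4  2.2 -4.2] open 21.2
{'n': array([-0.00930975, -0.31086647,  0.950408  ]), 'tilt_n': np.float64(0.31625118036341665), 'rect': ((526.0352783203125, 189.15086364746094), (45.54259490966797, 147.4087371826172), 88.2191162109375), 'c': array([526.06952638, 189.36636594, 225.8027282 ]), 'ndir': np.float64(-91.71536763653585), 'grip': (7092, array([454.78645208, 275.36885429, 591.61247155]), array([334.87899616, 217.0023154 , 190.74987797]), array([615.31229294, 388.0684939 , 702.87836877]))}
```

{"name": "jog_arm", "arguments": {
  "moves": [
    [[0.04,0.04,-0.2,0,1],[0.02,0.0,-0.05,0,1],[0,0,0,0,1],[0,0,0,0,1]]
  ]
}}

```text
clock: 8.05
tool_pos: [533.5, 351.3, 221.2]
ee_rot: [-3.131, 0.007, -0.05]
wrist_force: [-0.1, 2.2, -1.1]
opening: 20.7
```

```bash
cat >> h.py <<'E'
def face(p):
    "plane of head's front (side cam) : sight direction"
    C=cloud(p);d=np.array([-np.cos(np.radians(87.5))*np.cos(.36),-np.sin(np.radians(87.5))*np.cos(.36),-np.sin(.36)])
    D=C-PIV;s=D@d
    lat=D@np.array([1,-0.04,0]);up=D@np.cross([1,-.04,0],-d)
    k=(s>16)&(s<40)&(abs(lat)<70)&(abs(up)<24);q=C[k]
    for _ in range(6):
        c=q.mean(0);n=np.linalg.svd(q-c,full_matrices=False)[2][2];n*=np.sign(n@d);r=(q-c)@n;q=q[abs(r)<max(1.5,2*r.std())]
    off=(PIV-c)-((PIV-c)@n)*n
    print('face n',n.round(3),'tilt %.3f az %.1f'%(-np.arcsin(n[2]),np.degrees(np.arctan2(-n[1],-n[0]))),'N',len(q),'rms %.1f'%((q-c)@n).std(),'centre',c.round(1),'dist %.1f'%((c-PIV)@n))
    return n
E
python3 -c "
from h import *
st()
print(scan(snap('top')))
face(snap('side','side2.png'))"
```

```text
t 8.05 pos [533.5 351.3 221.2] yaw -2.9 az 87.6 r 154.4 h 15.2 tilt 0.404 R 155.2 F [-0.1  2.2 -1.1] open 20.7
{'n': array([-0.01352211, -0.33407591,  0.94244917]), 'tilt_n': np.float64(0.34091488312077883), 'rect': ((526.2432250976562, 189.21629333496094), (46.08332443237305, 147.58384704589844), 87.61734008789062), 'c': array([526.18416248, 188.82121107, 225.46105351]), 'ndir': np.float64(-92.31784736487712), 'grip': (7067, array([458.06239142, 276.83959723, 592.46196131]), array([335.95702462, 217.01199794, 202.72699451]), array([621.60776475, 386.0240072 , 704.41916156]))}
face n [-0.034 -0.955 -0.293] tilt 0.297 az 87.9 N 299 rms 1.4 centre [526.3 169.3 195.1] dist 27.9
```

```bash
python3 -c "
import cv2
a=cv2.imread('pics/side2.png')[60:360,160:460];cv2.imwrite('pics/side2c.png',cv2.resize(a,None,fx=2,fy=2))"
```

```text
(no output)
```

View pics/side2c.png

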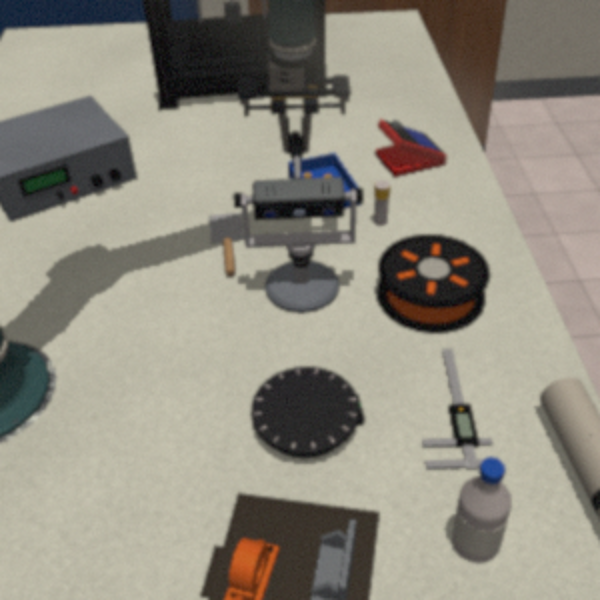

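The scanner now faces the turntable, with the head at crop position (298,200). The tilt estimates disagree: 0.40 from the arm's kinematics and about 0.30–0.34 from the blurred depth. I'll release the grip and measure close up with the wrist camera.

{"name": "jog_arm", "arguments": {
  "moves": [
    [[0,0,0,0,0.4],[0,0,0,0,-0.2],[0,0,0,0,-0.2],[0,0,0,0,-0.2],[0,0,-0.5,0,-0.2],[0,0,-0.9,0,-0.4],[0,0,-0.9,0,-0.4],[0,0,-0.9,0,-0.4],[0,0,-0.5,0,-0.4],[0,0,0,0,-0.4]]
  ]
}}

```text
clock: 9.15
tool_pos: [536.2, 346.7, 321.2]
ee_rot: [-3.134, 0.004, -0.054]
wrist_force: [-0.9, 0.1, -0.5]
opening: 64.5
```

```bash
python3 - <<'E'
from h import *
np.set_printoptions(precision=1,suppress=True)
st()
p=snap('wrist','w2.png')
C=cloud(p);D=C-PIV;a=np.radians(87.6)
r=D[...,0]*np.cos(a)+D[...,1]*np.sin(a);l=-D[...,0]*np.sin(a)+D[...,1]*np.cos(a)
for r0 in range(-40,200,10):
    k=(abs(l)<15)&(r>=r0)&(r<r0+10)&(D[...,2]>-40)&(D[...,2]<60)
    if k.sum()>1: print(r0,k.sum(),np.percentile(D[k][:,2],[50,98]),np.percentile(l[k],[2,50,98]))
for k,h in [('scan_grip',215),('scan_pivot',200)]:
    for a in bot.mark_of(p,k)[:1]: print(k,a['score'],a['at'],atz(p,a['at'],h))
print(scan(p)); print(scan(snap('top')))
E
```

```text
t 9.15 pos [536.2 346.7 321.2] yaw -3.1 az 86.5 r 150.0 h 115.2 tilt 0.960 R 189.1 F [-0.9  0.1 -0.5] open 64.5
-30 88 [19.6 20.8] [-14.8  -1.1  13.8]
-20 214 [22.5 24.4] [-14.6   0.1  14.2]
-10 219 [26.3 28.1] [-14.5   0.   14.4]
0 270 [29.8 31.2] [-14.3  -0.1  14.1]
10 300 [29.6 31.2] [-14.3  -0.3  14.6]
20 111 [-7.7 -4.6] [-14.7   6.2  14.5]
30 104 [-10.7  10.3] [-13.4  -0.5  14.4]
40 119 [10.5 12. ] [-4.9 -0.5  4.7]
50 126 [10.4 12.5] [-5.  -0.6  4.5]
60 119 [10.5 12.2] [-5.  -0.   4.3]
70 123 [10.4 12.2] [-4.3 -0.1  5. ]
80 125 [10.5 12. ] [-4.4 -0.2  4.8]
90 136 [10.7 12.1] [-4.5  0.4  4.7]
100 136 [10.5 12. ] [-4.6 -0.1  4.5]
110 132 [12.8 16.4] [-7.8  0.1  8.4]
120 309 [15.8 17.9] [-10.3  -0.   10.4]
130 336 [15.5 17.7] [-10.3  -0.1  11. ]
140 347 [15.7 17.9] [-10.4  -0.2  10.7]
150 354 [15.5 17.9] [-10.4   0.3  10.5]
160 373 [15.5 17.8] [-10.1   0.2  11. ]
170 366 [15.6 17.8] [-9.7  0.1 10.8]
180 384 [15.4 17.8] [-9.7  0.6 11.3]
190 271 [12.8 16.8] [-8.3  0.6  9.6]
scan_grip 0.71 [315.1, 197.7] [532.6 355.2 215. ]
{'n': array([-0. , -0.3,  1. ]), 'tilt_n': np.float64(0.3025517096867135), 'rect': ((527.2023315429688, 192.37118530273438), (40.878623962402344, 145.0632781982422), 87.9068374633789), 'c': array([527.4, 194.8, 226.6]), 'ndir': np.float64(-92.13571129684357), 'grip': (60028, array([536.3, 371.2, 400.5]), array([454.4, 220.9, 184.1]), array([621.3, 394.8, 410.6]))}
{'n': array([-0. , -0.3,  0.9]), 'tilt_n': np.float64(0.3517684339737461), 'rect': ((527.3229370117188, 188.20574951171875), (44.71564483642578, 145.2308349609375), 87.70545959472656), 'c': array([525.8, 188.4, 225.6]), 'ndir': np.float64(-92.11439412408465), 'grip': (10848, array([483.1, 285.8, 661.3]), array([353.2, 217. , 209.4]), array([625.5, 395.5, 739.4]))}
```

View pics/w2.png

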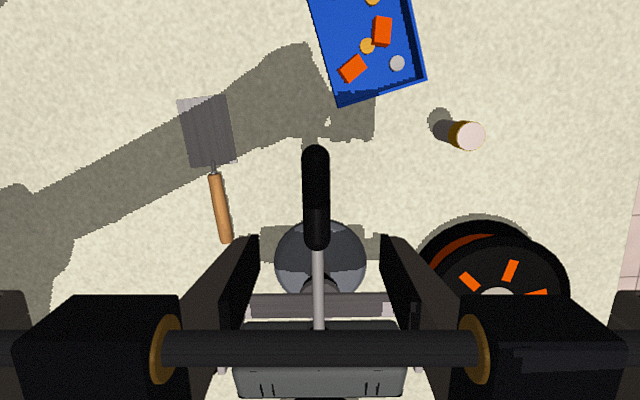

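The wrist depth is sharp. It shows the bar exactly level and the head's top sloping 0.35, so the true tilt is 0.35 and the grip slipped about 8 mm in the pads. The pan is about 87.8°. I'll re-grip and raise it about 9 mm.

```bash
python3 -c "
from h import *
go(533,350.5,212.7,-2.5)"
```

```text
pos [534.7 346.2 317.6] yaw -3.1 go [  -1.7    4.3 -104.9] dyaw 0.6 rows 5 j7 -0.52
[-0.02, -0.03, 0.84, np.float64(-0.02)]
[-0.02, -0.03, 0.84, np.float64(-0.02)]
[-0.02, -0.03, 0.84, np.float64(-0.02)]
[-0.02, -0.03, 0.84, np.float64(-0.02)]
[-0.02, -0.03, 0.84, np.float64(-0.02)]
```

{"name": "jog_arm", "arguments": {
  "moves": [
    [[-0.02,-0.03,0.6,-0.02,-0.4],[-0.02,-0.03,0.84,-0.02,-0.4],[-0.02,-0.03,0.84,-0.02,-0.4],[-0.02,-0.03,0.7,-0.02,-0.4],[0,-0.03,0.5,0,-0.4],[0,0,0.2,0,-0.4],[0,0,0,0,-0.2],[0,0,0,0,0]]
  ]
}}

```text
clock: 10.15
tool_pos: [527.8, 348.3, 210.7]
ee_rot: [3.136, 0.019, -0.045]
wrist_force: [-0.1, 0.1, 0.2]
opening: 50.3
```

```bash
python3 -c "
from h import *
go(533,350.5,212.7,-2.5)"
```

```text
pos [527.8 348.3 210.7] yaw -2.6 go [5.2 2.2 2. ] dyaw 0.1 rows 1 j7 -0.48
[0.2, -0.1, -0.08, np.float64(-0.01)]
```

{"name": "jog_arm", "arguments": {
  "moves": [
    [[0.2,-0.1,-0.08,0,0],[0,0,0,0,0],[0,0,0,0,1],[0,0,0,0,1],[0,0,0,0,1],[0,0,0,0,1],[0,0,0,0,1],[0,0,0,0,1]]
  ]
}}

```text
clock: 10.95
tool_pos: [534.8, 351.7, 215.9]
ee_rot: [3.14, 0.015, -0.045]
wrist_force: [0.4, 0.6, -0.1]
opening: 21.1
```

```bash
python3 -c "
from h import *
st()"
```

```text
t 10.95 pos [534.8 351.7 215.9] yaw -2.6 az 87.1 r 154.9 h 9.9 tilt 0.369 R 155.2 F [ 0.4  0.6 -0.1] open 21.1
```

{"name": "jog_arm", "arguments": {
  "moves": [
    [[0,0,-0.15,0,1],[0,0,-0.15,0,1],[0,0,-0.05,0,1],[0,0,0,0,1],[0,0,0,0,1]]
  ]
}}

```text
clock: 11.45
tool_pos: [534.7, 351.1, 224.2]
ee_rot: [3.138, 0.015, -0.045]
wrist_force: [0.2, 0.3, -3.1]
opening: 21.4
```

```bash
cat >> h.py <<'E'
def prof(p,az=87.5):
    C=cloud(p);D=C-PIV;a=np.radians(az)
    r=D[...,0]*np.cos(a)+D[...,1]*np.sin(a);l=-D[...,0]*np.sin(a)+D[...,1]*np.cos(a)
    k=(abs(l)<7)&(r>40)&(r<102)&(D[...,2]>-25)&(D[...,2]<60);f=np.polyfit(r[k],D[...,2][k],1);g=np.polyfit(r[k],l[k],1)
    print('bar',k.sum(),'tilt %.3f'%(np.arctan(f[0])+.35),'az %.2f'%(az+np.degrees(np.arctan(g[0]))),'l0 %.2f'%g[1])
    k=(abs(l)<60)&(r>-30)&(r<0)&(D[...,2]>10)&(D[...,2]<40);f=np.polyfit(r[k],D[...,2][k],1);print('top',k.sum(),'tilt %.3f'%np.arctan(f[0]))
E
python3 -c "
from h import *
st();prof(snap('wrist'))"
```

```text
t 11.45 pos [534.7 351.1 224.2] yaw -2.6 az 87.1 r 154.3 h 18.2 tilt 0.423 R 155.3 F [ 0.2  0.3 -3.1] open 21.4
bar 592 tilt 0.443 az 87.38 l0 -0.34Traceback (most recent call last):
  File "<string>", line 3, in <module>
    st();prof(snap('wrist'))
         ~~~~^^^^^^^^^^^^^^^
  File "h.py", line 60, in prof
    k=(abs(l)<60)&(r>-30)&(r<0)&(D[...,2]>10)&(D[...,2]<40);f=np.polyfit(r[k],D[...,2][k],1);print('top',k.sum(),'tilt %.3f'%np.arctan(f[0]))
                                                              ~~~~~~~~~~^^^^^^^^^^^^^^^^^^^^
    raise TypeError("expected non-empty vector for x")
TypeError: expected non-empty vector for x
```

{"name": "jog_arm", "arguments": {
  "moves": [
    [[0,0,0,0,0.4],[0,0,0,0,-0.2],[0,0,0,0,-0.2],[0,0,0,0,-0.2],[0,0,-0.5,0,-0.2],[0,0,-0.9,0,-0.4],[0,0,-0.9,0,-0.4],[0,0,-0.9,0,-0.4],[0,0,-0.5,0,-0.4],[0,0,0,0,-0.4]]
  ]
}}

```text
clock: 12.5
tool_pos: [536.9, 351.5, 325.2]
ee_rot: [3.14, 0.013, -0.045]
wrist_force: [0.5, 0.2, -0.7]
opening: 64.3
```

```bash
python3 -c "
from h import *
st();p=snap('wrist');prof(p,87.1)
print(scan(p)['tilt_n'])"
```

```text
t 12.50 pos [536.9 351.5 325.2] yaw -2.6 az 86.3 r 154.8 h 119.2 tilt 0.962 R 195.4 F [ 0.5  0.2 -0.7] open 64.3
bar 739 tilt 0.407 az 87.27 l0 -0.28
top 1769 tilt 0.424
0.32844808134608394
```

```bash
python3 -c "
from h import *
go(422.5,-350,320,-20.7,0.99)"
```

```text
pos [536.6 351.3 324.3] yaw -2.6 go [-114.1 -701.3   -4.3] dyaw -18.1 rows 29 j7 -0.52
[-0.11, 0.97, 0.01, np.float64(0.1)]
[-0.1, 0.97, 0.01, np.float64(0.1)]
[-0.09, 0.98, 0.01, np.float64(0.1)]
[-0.08, 0.98, 0.01, np.float64(0.1)]
[-0.07, 0.98, 0.01, np.float64(0.1)]
[-0.06, 0.98, 0.01, np.float64(0.1)]
[-0.05, 0.98, 0.01, np.float64(0.1)]
[-0.04, 0.98, 0.01, np.float64(0.1)]
[-0.03, 0.98, 0.01, np.float64(0.1)]
[-0.02, 0.98, 0.01, np.float64(0.1)]
[-0.01, 0.98, 0.01, np.float64(0.1)]
[0.0, 0.98, 0.01, np.float64(0.1)]
[0.01, 0.98, 0.01, np.float64(0.1)]
[0.03, 0.98, 0.01, np.float64(0.1)]
[0.04, 0.98, 0.01, np.float64(0.1)]
[0.05, 0.98, 0.01, np.float64(0.1)]
[0.06, 0.98, 0.01, np.float64(0.1)]
[0.07, 0.98, 0.01, np.float64(0.1)]
[0.08, 0.98, 0.01, np.float64(0.1)]
[0.09, 0.98, 0.01, np.float64(0.1)]
[0.1, 0.97, 0.01, np.float64(0.1)]
[0.11, 0.97, 0.01, np.float64(0.1)]
[0.12, 0.97, 0.01, np.float64(0.1)]
[0.13, 0.97, 0.01, np.float64(0.1)]
[0.14, 0.97, 0.01, np.float64(0.1)]
[0.15, 0.97, 0.01, np.float64(0.1)]
[0.16, 0.97, 0.01, np.float64(0.1)]
[0.17, 0.96, 0.01, np.float64(0.1)]
[0.18, 0.96, 0.01, np.float64(0.1)]
```

{"name": "jog_arm", "arguments": {
  "moves": [
    [[-0.11,0.97,0,0.1,-0.3],[-0.1,0.97,0,0.1,-0.3],[-0.09,0.98,0,0.1,-0.3],[-0.08,0.98,0,0.1,-0.3],[-0.07,0.98,0,0.1,-0.3],[-0.06,0.98,0,0.1,-0.3],[-0.05,0.98,0,0.1,-0.3],[-0.04,0.98,0,0.1,-0.3],[-0.03,0.98,0,0.1,-0.3],[-0.02,0.98,0,0.1,-0.3]]
  ]
}}

```text
clock: 13.55
tool_pos: [490.3, 101.5, 314.8]
ee_rot: [3.126, 0.028, -0.147]
wrist_force: [0.3, -0.5, 0.1]
opening: 59.5
```

{"name": "jog_arm", "arguments": {
  "moves": [
    [[-0.01,0.98,0,0.1,-0.3],[0,0.98,0,0.1,-0.3],[0.01,0.98,0,0.1,-0.3],[0.03,0.98,0,0.1,-0.3],[0.04,0.98,0,0.1,-0.3],[0.05,0.98,0,0.1,-0.3],[0.06,0.98,0,0.1,-0.3],[0.07,0.98,0,0.1,-0.3],[0.08,0.98,0,0.1,-0.3],[0.09,0.98,0,0.1,-0.3]]
  ]
}}

```text
clock: 14.55
tool_pos: [445.9, -161.4, 319.1]
ee_rot: [3.126, 0.024, -0.263]
wrist_force: [0.8, 0.2, -0.6]
opening: 59.6
```

```bash
python3 -c "
from h import *
go(422.5,-345,270,-20.7,0.96)"
```

```text
pos [ 445.9 -161.4  319.1] yaw -15.0 go [ -23.4 -183.6  -49.1] dyaw -5.7 rows 8 j7 0.09
[0.13, 0.92, 0.25, np.float64(0.12)]
[0.14, 0.92, 0.25, np.float64(0.12)]
[0.15, 0.91, 0.25, np.float64(0.12)]
[0.16, 0.91, 0.25, np.float64(0.12)]
[0.17, 0.91, 0.25, np.float64(0.12)]
[0.18, 0.91, 0.25, np.float64(0.12)]
[0.19, 0.91, 0.25, np.float64(0.12)]
[0.2, 0.9, 0.25, np.float64(0.12)]
```

{"name": "jog_arm", "arguments": {
  "moves": [
    [[0.13,0.92,0.25,0.12,-0.3],[0.14,0.92,0.25,0.12,-0.3],[0.15,0.91,0.25,0.12,-0.3],[0.16,0.91,0.25,0.12,-0.3],[0.17,0.91,0.25,0.12,-0.3],[0.18,0.9,0.25,0.12,-0.3],[0.15,0.6,0.25,0.12,-0.3],[0.05,0.3,0.1,0.12,-0.3],[0,0,0,0,-0.3],[0,0,0,0,-0.3]]
  ]
}}

```text
clock: 15.55
tool_pos: [413.9, -338.9, 274.5]
ee_rot: [3.125, 0.02, -0.38]
wrist_force: [0.4, 0.5, 0.4]
opening: 59.7
```

```bash
cat >> h.py <<'E'
def brk(p,ymax=-200):
    C=cloud(p);hsv=cv2.cvtColor(p['color'],cv2.COLOR_BGR2HSV)
    m=(hsv[...,0]<22)&(hsv[...,1]>120)&(hsv[...,2]>60)&(C[...,2]>3)&(C[...,2]<130)&(C[...,1]<ymax)&(C[...,0]<600)
    m=cv2.erode(m.astype(np.uint8),np.ones((3,3)))>0
    zt=np.nanpercentile(C[m][:,2],99.5);q=C[m&(C[...,2]>zt-25)];f=C[m&(C[...,2]<zt-52)]
    print('n',m.sum(),'ztop %.1f'%zt,'boss',cv2.minAreaRect(q[:,:2].astype(np.float32)) if len(q) else 0,'foot',cv2.minAreaRect(f[:,:2].astype(np.float32)) if len(f) else 0, 'footz',np.median(f[:,2]) if len(f) else 0)
E
python3 -c "
from h import *
st();p=snap('wrist','w3.png');brk(p);go(422.5,-357,66,-20.7)"
```

```text
t 15.55 pos [ 413.9 -338.9  274.5] yaw -21.7 az -101.9 r 547.7 h 68.5 tilt 0.430 R 552.0 F [0.4 0.5 0.4] open 59.7
n 2413 ztop 71.7 boss ((422.93475341796875, -354.5281066894531), (56.12256622314453, 30.02532196044922), 69.80577087402344) foot ((422.4807434082031, -355.09710693359375), (98.07735443115234, 41.86585235595703), 69.8382797241211) footz 11.668049612555166
pos [ 414.  -338.8  274.5] yaw -21.7 go [   8.5  -18.2 -208.5] dyaw 1.0 rows 9 j7 0.50
[0.06, 0.06, 0.93, np.float64(-0.02)]
[0.06, 0.06, 0.93, np.float64(-0.02)]
[0.06, 0.06, 0.93, np.float64(-0.02)]
[0.06, 0.06, 0.93, np.float64(-0.02)]
[0.06, 0.06, 0.93, np.float64(-0.02)]
[0.06, 0.06, 0.93, np.float64(-0.02)]
[0.06, 0.06, 0.93, np.float64(-0.02)]
[0.06, 0.06, 0.93, np.float64(-0.02)]
[0.06, 0.06, 0.93, np.float64(-0.02)]
```

View pics/w3.png

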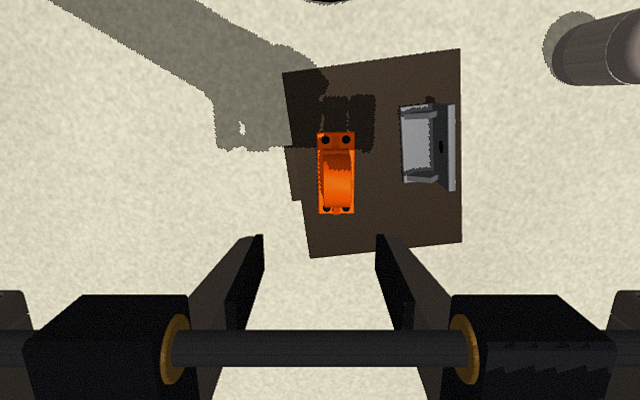

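The wrist view shows the bracket at (337,172), with the angle well clear at (430,145). It measures (422.7,−355), yaw −20.2°, top at 71.7 mm. I'm going down.

{"name": "jog_arm", "arguments": {
  "moves": [
    [[0.1,0.12,0.5,-0.05,-0.3],[0.1,0.12,0.9,-0.05,-0.3],[0.08,0.1,0.95,-0.05,-0.3],[0.06,0.06,0.95,-0.05,-0.3],[0.04,0.04,0.95,-0.05,-0.3],[0,0.02,0.95,0,-0.3],[0,0,0.7,0,-0.3],[0,0,0.3,0,-0.3],[0,0,0,0,-0.3],[0,0,0,0,-0.3]]
  ]
}}

```text
clock: 16.6
tool_pos: [420.1, -348.3, 110.1]
ee_rot: [3.13, 0.018, -0.335]
wrist_force: [-0.1, 0.5, -0.1]
opening: 60.1
```

```bash
python3 -c "
from h import *
st();go(422.7,-355,64,-20.2)"
```

```text
t 16.60 pos [ 420.1 -348.3  110.1] yaw -19.2 az -101.1 r 555.7 h -95.9 tilt 0.135 R 563.9 F [-0.1  0.5 -0.1] open 60.1
pos [ 420.1 -348.3  110.1] yaw -19.2 go [  2.6  -6.7 -46.1] dyaw -1.0 rows 2 j7 0.73
[0.09, 0.11, 0.92, np.float64(0.08)]
[0.09, 0.11, 0.92, np.float64(0.08)]
```

{"name": "jog_arm", "arguments": {
  "moves": [
    [[0.09,0.12,0,0.1,-0.3],[0.09,0.12,0.1,0.05,-0.3],[0,0,0.6,0,-0.3],[0,0,0.6,0,-0.3],[0,0,0.35,0,-0.3],[0,0,0,0,-0.3],[0,0,0,0,-0.3]]
  ]
}}

```text
clock: 17.3
tool_pos: [423.1, -356.9, 67.0]
ee_rot: [3.129, 0.014, -0.351]
wrist_force: [0.0, -0.5, 0.4]
opening: 59.5
```

```bash
python3 -c "
from h import *
st();go(422.7,-355,64,-20.2)"
```

```text
t 17.30 pos [ 423.1 -356.9   67. ] yaw -20.1 az -100.6 r 563.6 h -139.0 tilt 0.064 R 580.5 F [ 0.  -0.5  0.4] open 59.5
pos [ 423.1 -356.9   67. ] yaw -20.1 go [-0.4  1.9 -3. ] dyaw -0.1 rows 1 j7 0.78
[-0.04, -0.07, 0.12, np.float64(0.01)]
```

{"name": "jog_arm", "arguments": {
  "moves": [
    [[-0.02,-0.07,0.1,0,0.2],[0,0,0,0,1],[0,0,0,0,1],[0,0,0,0,1],[0,0,0,0,1],[0,0,0,0,1],[0,0,0,0,1],[0,0,0,0,1]]
  ]
}}

```text
clock: 18.1
tool_pos: [423.6, -354.9, 65.0]
ee_rot: [3.129, 0.012, -0.351]
wrist_force: [0.1, -0.8, -1.3]
opening: 29.7
```

{"name": "jog_arm", "arguments": {
  "moves": [
    [[0,0,-0.2,0,1],[0,0,-0.5,0,1],[0,0,-0.8,0,1],[0,0,-0.9,0,1],[0,0,-0.9,0,1],[0,0,-0.9,0,1],[0,0,-0.4,0,1],[0,0,0,0,1]]
  ]
}}

```text
clock: 18.9
tool_pos: [424.9, -354.7, 188.9]
ee_rot: [3.129, 0.011, -0.353]
wrist_force: [-0.1, -0.1, -1.2]
opening: 29.7
```

```bash
python3 -c "
from h import *
st();brk(snap('wrist'));go(512,-108,170,-5);print('ztcp')"
```

```text
t 18.90 pos [ 424.9 -354.7  188.9] yaw -20.2 az -100.5 r 561.1 h -17.1 tilt 0.275 R 561.3 F [-0.1 -0.1 -1.2] open 29.7
n 0 ztop nan boss 0 foot 0 footz 0
pos [ 424.7 -354.5  188.2] yaw -20.2 go [ 87.3 246.5 -18.2] dyaw 15.2 rows 11 j7 0.64
[-0.01, -0.95, 0.07, np.float64(-0.23)]
[0.01, -0.95, 0.07, np.float64(-0.23)]
[0.03, -0.95, 0.07, np.float64(-0.23)]
[0.06, -0.95, 0.07, np.float64(-0.23)]
[0.08, -0.95, 0.07, np.float64(-0.23)]
[0.1, -0.95, 0.07, np.float64(-0.23)]
[0.13, -0.94, 0.07, np.float64(-0.23)]
[0.15, -0.94, 0.07, np.float64(-0.23)]
[0.17, -0.94, 0.07, np.float64(-0.23)]
[0.19, -0.93, 0.07, np.float64(-0.23)]
[0.22, -0.93, 0.07, np.float64(-0.23)]
ztcp
  return np.nanmean(a, axis, out=out, keepdims=keepdims)
```

{"name": "jog_arm", "arguments": {
  "moves": [
    [[0,-0.5,0,0,1],[-0.01,-0.95,0,0,1],[-0.01,-0.95,0.05,0,1],[-0.02,-0.95,0.05,0,1],[-0.02,-0.95,0.05,0,1],[-0.02,-0.95,0.05,0,1],[-0.02,-0.95,0.05,0,1],[-0.01,-0.95,0.05,0,1],[-0.01,-0.95,0.05,0,1],[0,-0.8,0.05,0,1]]
  ]
}}

```text
clock: 19.95
tool_pos: [494.7, -128.7, 164.3]
ee_rot: [3.127, 0.033, -0.356]
wrist_force: [-0.1, -0.4, -1.7]
opening: 29.6
```

{"name": "jog_arm", "arguments": {
  "moves": [
    [[0,-0.4,0.1,0,1],[0,-0.1,0.1,0,1],[0,0,0,0,1],[0,0,0,0,1]]
  ]
}}

```text
clock: 20.35
tool_pos: [497.5, -112.6, 155.7]
ee_rot: [3.125, 0.039, -0.35]
wrist_force: [-0.4, 0.1, -2.0]
opening: 29.5
```

```bash
python3 -c "
from h import *
st();go(512,-108,99,-20)"
```

```text
t 20.35 pos [ 497.5 -112.6  155.7] yaw -20.1 az -95.5 r 311.0 h -50.3 tilt 0.145 R 315.1 F [-0.4  0.1 -2. ] open 29.5
pos [ 497.5 -112.6  155.7] yaw -20.1 go [ 14.5   4.6 -56.7] dyaw 0.1 rows 3 j7 0.18
[0.16, -0.12, 0.76, np.float64(-0.0)]
[0.16, -0.12, 0.76, np.float64(-0.0)]
[0.16, -0.12, 0.76, np.float64(-0.0)]
```

{"name": "jog_arm", "arguments": {
  "moves": [
    [[0.2,-0.1,0.3,0,1],[0.2,-0.1,0.6,0,1],[0.2,-0.08,0.6,0,1],[0.08,0,0.4,0,1],[0,0,0,0,1],[0,0,0,0,1]]
  ]
}}

```text
clock: 20.95
tool_pos: [514.6, -117.0, 105.0]
ee_rot: [3.125, 0.037, -0.359]
wrist_force: [-0.3, -0.1, -0.7]
opening: 29.7
```

```bash
python3 -c "
from h import *
st();go(512.5,-108,97,-20)"
```

```text
t 20.95 pos [ 514.6 -117.   105. ] yaw -20.5 az -92.3 r 314.3 h -101.0 tilt -0.005 R 330.1 F [-0.3 -0.1 -0.7] open 29.7
pos [ 514.6 -117.   105. ] yaw -20.5 go [-2.1  9.  -8. ] dyaw 0.5 rows 1 j7 0.24
[-0.21, -0.31, 0.32, np.float64(-0.09)]
```

{"name": "jog_arm", "arguments": {
  "moves": [
    [[-0.1,-0.16,0,0,1],[-0.1,-0.15,0,0,1],[0,0,0,0,1],[0,0,0.12,0,1],[0,0,0.1,0,1],[0,0,0,0,1]]
  ]
}}

```text
clock: 21.55
tool_pos: [513.0, -107.0, 101.1]
ee_rot: [3.127, 0.034, -0.358]
wrist_force: [-0.4, -0.2, -0.7]
opening: 29.6
```

```bash
python3 -c "
from h import *
st();go(512.5,-108,97,-20)"
```

```text
t 21.55 pos [ 513.  -107.   101.1] yaw -20.5 az -92.6 r 304.4 h -104.9 tilt -0.026 R 321.9 F [-0.4 -0.2 -0.7] open 29.6
pos [ 513.  -107.   101.1] yaw -20.5 go [-0.5 -1.  -4.1] dyaw 0.5 rows 1 j7 0.23
[-0.01, 0.04, 0.16, np.float64(-0.09)]
```

{"name": "jog_arm", "arguments": {
  "moves": [
    [[0,0.02,0.07,0,1],[0,0,0.06,0,1],[0,0,0.06,0,1],[0,0,0,0,1]]
  ]
}}

```text
clock: 21.95
tool_pos: [513.0, -108.0, 97.5]
ee_rot: [3.128, 0.034, -0.359]
wrist_force: [-0.2, -0.4, -0.4]
opening: 29.8
```

{"name": "jog_arm", "arguments": {
  "moves": [
    [[0,0,0.06,0,1],[0,0,0.04,0,1],[0,0,0,0,1]]
  ]
}}

```text
clock: 22.25
tool_pos: [513.4, -108.3, 97.5]
ee_rot: [3.131, 0.034, -0.36]
wrist_force: [-0.1, 0.2, -1.2]
opening: 29.7
```

{"name": "jog_arm", "arguments": {
  "moves": [
    [[0,0,0.1,0,1],[0,0,0.08,0,1],[0,0,0,0,1]]
  ]
}}

```text
clock: 22.55
tool_pos: [513.4, -108.3, 97.4]
ee_rot: [3.136, 0.036, -0.36]
wrist_force: [0.1, -0.2, -0.9]
opening: 29.7
```

Height has stopped changing and the roll is levelling out, so the bracket is resting on the disc. I'll release it slowly.

{"name": "jog_arm", "arguments": {
  "moves": [
    [[0,0,0,0,0.3],[0,0,0,0,0.2],[0,0,0,0,0],[0,0,0,0,-0.2],[0,0,0,0,-0.2],[0,0,-0.3,0,-0.2],[0,0,-0.7,0,-0.2],[0,0,-0.9,0,-0.2],[0,0,-0.9,0,-0.2],[0,0,-0.9,0,-0.2]]
  ]
}}

```text
clock: 23.55
tool_pos: [514.5, -109.0, 190.2]
ee_rot: [3.131, 0.043, -0.361]
wrist_force: [0.7, -0.0, 1.0]
opening: 55.5
```

{"name": "jog_arm", "arguments": {
  "moves": [
    [[0,0.9,-0.3,0,-0.2],[0,0.9,-0.3,0,-0.2],[0,0.9,-0.3,0,-0.2],[0,0.9,-0.3,0,-0.2],[0,0.5,-0.3,0,-0.2],[0,0,0,0,-0.2],[0,0,0,0,-0.2]]
  ]
}}

```text
clock: 24.25
tool_pos: [481.6, -207.9, 236.4]
ee_rot: [3.135, 0.034, -0.359]
wrist_force: [-0.1, -0.3, -0.5]
opening: 54.8
```

```bash
python3 -c "
from h import *
st();p=snap('wrist','w4.png');brk(p,100)
C=cloud(p);k=(abs(C[...,2]-35)<4)&(abs(C[...,0]-510)<130)&(abs(C[...,1]+105)<130)
q=C[k][:,:2].astype(np.float32);print('table',len(q),cv2.minEnclosingCircle(q),np.median(C[k][:,2]))
p=snap('top','top4.png');brk(p,0);print(scan(p))
p=snap('side','side4.png');brk(p,0)"
```

```text
t 24.25 pos [ 481.6 -207.9  236.4] yaw -20.6 az -96.4 r 407.4 h 30.4 tilt 0.380 R 408.5 F [-0.1 -0.3 -0.5] open 54.8
n 4563 ztop 103.6 boss ((511.65045166015625, -108.77859497070312), (57.10078811645508, 29.972827911376953), 69.41387939453125) foot ((511.72308349609375, -108.44638061523438), (98.01668548583984, 43.322410583496094), 69.61286926269531) footz 43.76184232307253
table 16942 ((511.4095764160156, -107.12667083740234), 81.94869995117188) 34.83692226840702
n 385 ztop 106.3 boss ((510.64447021484375, -108.46295928955078), (56.826690673828125, 29.839378356933594), 68.25376892089844) foot ((510.8628234863281, -109.39171600341797), (91.73197937011719, 37.852970123291016), 69.23143005371094) footz 45.31617579063152
{'n': array([-0.01661585, -0.34397768,  0.9388308 ]), 'tilt_n': np.float64(0.35157698990267516), 'rect': ((526.8389892578125, 187.80874633789062), (45.42616271972656, 144.36468505859375), 87.21273803710938), 'c': array([524.87076316, 188.85529669, 225.65763744]), 'ndir': np.float64(-92.76552358037212), 'grip': (75, array([533.01122956, 353.13071822, 225.00156045]), array([527.03986965, 312.70436494, 220.5011974 ]), array([542.13540258, 384.10237904, 230.15070988]))}
n 308 ztop 102.8 boss ((508.87664794921875, -121.67713928222656), (36.503177642822266, 26.783119201660156), 68.0175552368164) foot ((512.6026000976562, -111.70169067382812), (97.8656997680664, 40.8857536315918), 68.38480377197266) footz 44.20195503159556
```

View pics/w4.png

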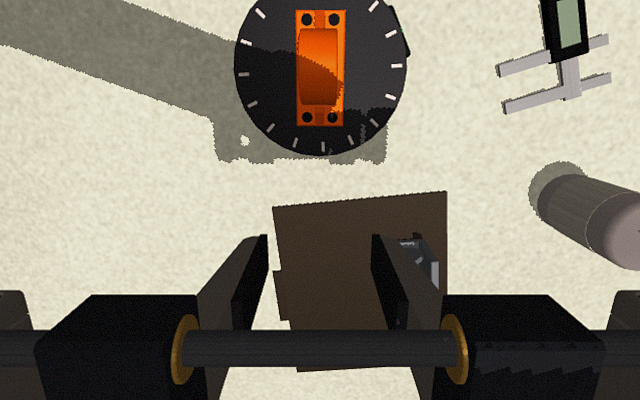

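The bracket stands upright at (511.7,−108.5), 1.4 mm from the disc centre (511.4,−107.1). Its top is at 103.6 mm, as it should be. The top camera's tilt reading is ambiguous, so I'll check the scanner once more from close up.

{"name": "jog_arm", "arguments": {
  "moves": [
    [[-0.1,-0.6,-0.7,0,-0.2],[-0.2,-0.8,-0.5,0,-0.2],[-0.2,-0.85,-0.5,0,-0.2],[-0.2,-0.85,-0.5,0,-0.2],[-0.2,-0.9,-0.4,0,-0.2],[-0.2,-0.9,-0.4,0,-0.2],[-0.2,-0.9,-0.4,0,-0.2],[-0.2,-0.9,-0.3,0,-0.2],[-0.2,-0.9,-0.2,0,-0.2],[-0.2,-0.9,-0.2,0,-0.2]]
  ]
}}

```text
clock: 25.4
tool_pos: [514.3, 23.4, 337.3]
ee_rot: [3.131, 0.045, -0.349]
wrist_force: [-0.3, -0.6, 0.3]
opening: 55.4
```

```bash
python3 -c "
from h import *
st();go(525,190,345,-3)"
```

```text
t 25.40 pos [514.3  23.4 337.3] yaw -20.0 az -94.2 r 174.0 h 131.3 tilt 0.952 R 218.0 F [-0.3 -0.6  0.3] open 55.4
pos [514.3  23.4 337.3] yaw -20.0 go [ 10.7 166.6   7.7] dyaw 17.0 rows 7 j7 -0.29
[-0.27, -0.92, -0.04, np.float64(-0.4)]
[-0.23, -0.93, -0.04, np.float64(-0.4)]
[-0.19, -0.93, -0.04, np.float64(-0.4)]
[-0.15, -0.94, -0.04, np.float64(-0.4)]
[-0.11, -0.95, -0.04, np.float64(-0.4)]
[-0.07, -0.95, -0.04, np.float64(-0.4)]
[-0.03, -0.95, -0.04, np.float64(-0.4)]
```

{"name": "jog_arm", "arguments": {
  "moves": [
    [[-0.27,-0.92,-0.1,-0.4,-0.2],[-0.23,-0.93,-0.1,-0.4,-0.2],[-0.19,-0.93,-0.1,-0.4,-0.2],[-0.15,-0.94,-0.04,-0.4,-0.2],[-0.11,-0.95,-0.04,-0.4,-0.2],[-0.07,-0.8,-0.04,-0.4,-0.2],[-0.03,-0.4,-0.04,-0.4,-0.2],[0,0,0,0,-0.2],[0,0,0,0,-0.2]]
  ]
}}

```text
clock: 26.3
tool_pos: [521.2, 190.2, 347.8]
ee_rot: [-3.14, 0.049, -0.019]
wrist_force: [0.9, -0.4, -0.3]
opening: 55.1
```

```bash
python3 - <<'E'
from h import *
np.set_printoptions(precision=1,suppress=True)
st();p=snap('wrist','w5.png');prof(p,87.2)
C=cloud(p);D=C-PIV;a=np.radians(87.2)
r=D[...,0]*np.cos(a)+D[...,1]*np.sin(a);l=-D[...,0]*np.sin(a)+D[...,1]*np.cos(a)
for r0 in range(-40,210,10):
    k=(abs(l)<15)&(r>=r0)&(r<r0+10)&(D[...,2]>-40)&(D[...,2]<60)
    if k.sum()>1: print(r0,k.sum(),np.percentile(D[k][:,2],[50,98]),np.percentile(l[k],[2,50,98]))
E
```

```text
t 26.30 pos [521.2 190.2 347.8] yaw -1.1 az -130.6 r 9.0 h 141.8 tilt 1.813 R 142.1 F [ 0.9 -0.4 -0.3] open 55.1
bar 1065 tilt 0.401 az 87.37 l0 -0.27
top 4215 tilt 0.441
-40 23 [12.6 13.2] [-14.3   3.4  12.5]
-30 294 [17.8 20.6] [-14.3  -0.   14.4]
-20 363 [22.3 24.9] [-14.4  -0.2  14.4]
-10 389 [26.5 29. ] [-14.5  -0.   14.4]
0 435 [30.4 32.1] [-14.3  -0.2  14.5]
10 606 [27.2 31.8] [-14.7   0.   14.5]
20 474 [18.3 23. ] [-14.4  -0.2  14.3]
30 304 [13.1 18.5] [-12.2   0.1  12.3]
40 162 [13.  14.9] [-5.  -0.2  4.7]
50 156 [13.6 15.2] [-4.6 -0.1  4.3]
60 168 [14.  16.1] [-4.9 -0.1  4.7]
70 176 [14.6 16.6] [-4.7 -0.   4.6]
80 180 [15.2 17.2] [-4.7  0.1  4.7]
90 186 [15.6 17.5] [-4.8 -0.1  4.9]
100 190 [16.2 18. ] [-4.5  0.1  4.8]
110 363 [19.4 23.8] [-8.8  0.2  9.6]
120 471 [22.4 25. ] [-10.2   0.   10.5]
130 448 [22.8 25.6] [-10.3   0.2  10.9]
140 2 [14.7 15.6] [-9.9  0.5 10.8]
```

View pics/w5.png

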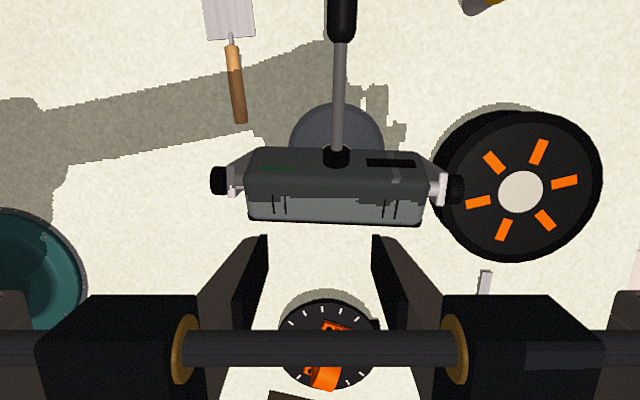

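```bash
python3 -c "
from h import *
st();print(bot.close_job())"
```

```text
t 26.35 pos [521.2 190.  347.8] yaw -1.1 az -129.9 r 9.1 h 141.8 tilt 1.813 R 142.1 F [ 0.4 -0.3  0.3] open 54.9
the job is handed in; nothing more can be done
None
```

The job is handed in: the bracket stands on the turntable and the scanner is aimed at it. It finished at 26 s of the 53 s allowed. No verdict is reported, so what follows rests on my own last checks.

- **Bracket:** I set it down in contact with the disc before letting go. It stands upright about 1.4 mm from the disc's centre. Its top is at 103.6 mm, which matches the disc height plus the bracket height.
- **Scanner:** The first tilt fell short at 0.35 rad because the grip slipped about 8 mm in the pads, so I gripped it again and raised it. The close wrist view then gave a tilt of about 0.40 rad, against 0.405 needed. The heading was 87.4°, against about 87.1° needed. By my estimate the line of sight passes 1–2 mm from the middle of the bracket, plus about 2 mm of calibration uncertainty.
- **Disagreeing reading:** The far cameras' depth gave lower tilts: 0.35 rad from the top camera, and 0.30 rad from the side camera before the second grip. The top camera's value did not change after the correction. I trusted the close measurements of the bar and head top, which agreed with each other.
- **Surroundings:** I did not touch the front glass or, as far as I can tell, any of the other things. I did not measure their positions again at the end. The arm was left clear above the scanner.

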